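# Glue-up of an egg caddy in a one-hand ratchet clamp

### The arm

A 6-joint arm with a two-finger parallel gripper is mounted at the origin on the work surface; the furniture and walls round the work are solid. World frame = base frame: x ahead of the robot, y to its left, z up, the work surface at z = 0. Lengths are in m, angles in rad, forces in N, time in s.
With the tool pointing down it reaches from about 0.35 to 0.85 m from the base axis. Payload 8.1 kg.
Tool frame: the origin (TCP) lies on the centre line of the jaws, within the pads' length; the fingertips stand 22 mm ahead of it and the grasp point (between the pads) lies 3 mm ahead of it; z points along the fingers, y is the line along which they close (so a half turn about z gives the same grasp; the last joint's range is limited). The gripper opens to 93 mm and grips with 3 to 60 N. Pads are 15 mm wide; open, the fingers measure 128 mm over their backs; the gripper's body (75 mm by 188 mm) begins 65 mm behind the grasp point.
Start: joints at [1.082, 0.13, 1.488, -0, 1.523, -0.085], TCP at [0.236, 0.552, 0.241] pointing down, gripper open.
Joint ranges: [-2.96, 2.96], [-0.89, 2.26], [0.02, 2.5], [-1.34, 4.48], [0, 2.73], [-2.66, 2.66]. Speed limits (rad/s): [2.39, 2.39, 2.79, 3.14, 3.14, 3.14].

### API

Orientations are given as a rotation vector (axis times angle).
In Python, from plant import robot, cams, telemetry, job gives the robot as it stands (robot), with the cameras (cams), the readings (telemetry) and the job (job).
- The arm moves only by the tool tcp_steps, called as name(argument=value, ...), one argument or row to a line, values as JSON. Schema: {"type":"object","properties":{"plan":{"type":"string"},"grip_n":{"type":"number"},"only":{"type":"string"},"quiet":{"type":"boolean"},"lines":{"type":"string"}},"required":["plan"],"additionalProperties":false}. plan is a string of 1 to 20 rows, parted by a bar, with the numbers parted by spaces; each row has 5 numbers: the finger opening in m, then dx, dy, dz in m, then a turn about the tool's z in rad; each row shifts and turns the commanded pose from where the row before left it, along the tool's axes as they then stand; what a row does not reach is not made up. A row lasts 1/10 s, in which the tool goes at most 0.05 m and 0.15 rad, less where a joint would pass 70% of its speed; a pose out of reach is approached as far as the arm can. The fingers move at their own pace and stop on an object; grip_n is the grip in N (left out, the last holds). Time passes only in rows, so rows that do not move let the fingers close. The tool returns the time, the measured TCP pose, the force, the opening and the grip force at its end. only (a regular expression) keeps the lines of the reply that match it, lines (a string "A,B") keeps lines A to B, and quiet returns only ok. Input that does not fit is refused with a message, and nothing moves.
- telemetry.read_state(): the state, without advancing time (a new reading comes with each control period).
- cams.read_camera(name): name is "scene" or "top" or "wrist"; returns a dict with "image" (384x512x3 uint8, red, green, blue), "fx", "fy", "cx", "cy" (pixels), "R" (3x3) and "t" (3): a world point X has camera coordinates R X + t. Camera axes: x right, y down, z forward; pixel columns grow to the right and rows downward; lengths in m; the calibration is good to about 2 mm. A picture is of the moment at which its call begins. There is no depth.
- job.close_job(): hands the job in; it is judged then, once.
The state is a dict: "t": time; "q": joint angles; "dq": joint speeds; "joint_torque": joint torques, N m; "tool_pos": TCP position; "orientation": TCP orientation; "force": force on the tool from outside, world axes, zero at the start; "wrist_torque": the same for the moment, N m; "opening": finger opening in m; "gripper_force": force on a finger pad.
Only numpy, scipy, OpenCV 4.12 (cv2) and the standard library are available. Lean on these libraries where they do the work, as an engineer would, in place of code of your own. Each camera call takes 0.05 s, during which the arm holds its last target. There are 200 camera calls.

### The job

A wooden egg caddy is being put together: take its handle board out of the plate rack, slide it down edgewise into the gap between the two egg blocks that lie in the clamp, so that it stands on the clamp's plywood board in line with the ends of the blocks, and let go of it, without disturbing the mug, the jar and the tube that stand near the rack. Then work the clamp by its trigger alone: pump the trigger until the jaw has closed the blocks up tight on the handle board. Finish while still squeezing the trigger, so that the joint stays under firm but gentle pressure; the thin walls round the egg holes crack if they are squeezed hard.

Things in the scene. Friction and masses are not known exactly. Their poses are not given: they have to be found in the camera images.
- clamp: One-hand bar clamp lying on its plywood board (212 x 150 x 18 mm), fixed. Origin: centre of the board's underside, z up. Toothed bar along x at y -0.047, top z 0.039. Near jaw's pad face: plane x = -0.044, y -0.003 to 0.041, z 0.021 to 0.050; blocks and jaws lie to its +x. Black head: x -0.103 to -0.044, y -0.083 to 0.043, top z 0.053.
- grip_mid (a point): Middle of the clamp's fixed black grip, at clamp (-0.0915, -0.117, 0.035). The grip juts out past the board towards clamp -y over bare worktop, 20 mm thick along x: x -0.1015 to -0.0815, y -0.165 to -0.083, z 0.022 to 0.048. The trigger lies beside it on its +x side. The grip cannot give way.
- trigger_mid (a point): Middle of the grey trigger, where one squeezes it; clamp (-0.051, -0.117, 0.035) when released. Here grip and trigger measure 57 mm across, outer face to outer face, when released and 36 mm fully squeezed; pinch both from above along clamp x, pads at z about 0.035. Only the trigger moves, 20 mm towards the grip.
- trigger: The grey trigger itself, a rounded bar 12 mm thick, z 0.023 to 0.047, from the head to clamp y = -0.157, hinged in the head at clamp (-0.062, -0.002). Its origin and axes are the clamp's while released and turn with it.
- trigger_angle (a joint): 0 released, 0.18 rad at its stop. A spring of 3 to 4 N (at trigger_mid) returns it. Its pawl closes the jaw 7 mm a full stroke (the first 3 to 11); let it spring back fully for the next bite. Jaw free: 11 N takes it to the stop. Jaw bearing: it stalls at 0.10 to 0.15 and the jaw presses about 1.4 N per newton of squeeze, less 10 (25 N gives 25 N); 60 N forces it to the stop: over 70 N.
- jaw_travel (a joint): How far the bar with the far jaw has closed from fully open (m). The far pad's face is at clamp x = 0.078 minus this. Blocks and board together are 94 mm thick, so the jaw bears on the closed-up stack at about 0.028. A weak brake holds the bar where it is left but yields above about 9 N, so pressure is lost when the trigger is let go.
- far_jaw: The moving black jaw on the bar's end, 26 x 106 x 33 mm, top z 0.052, with a rubber pad facing clamp -x (44 x 29 mm, gives 4 mm, 20 N a mm). Origin and axes are the clamp's when fully open; it travels to clamp -x. To be moved by the trigger only.
- near_block: Pale wooden block with two round egg holes (32 mm wide, 24 mm deep) in its top: 42 mm along x, 100 mm along y, 45 mm high. Origin: centre of its underside. Lies loose on the plywood (z = 0.018), within 3 mm of the near jaw's pad, axes along the clamp's within 1 degree.
- far_block: The same kind of block, nearer the moving jaw, origin and axes alike. The gap between the blocks' facing sides is 14 to 18 mm at the start. The walls of the egg holes crack when the jaw presses with more than 65 N.
- handle_board: Pale wooden board 10 mm thick (its x), 100 mm wide (y), 133 mm high, 60 to 130 g. Under its 22 mm high, 89 mm long top rail is a hand hole, from 80 to 111 mm up. Origin: centre of its lower edge, z up. Stands upright in the middle slot of the plate rack, on rails 16 mm above the worktop.
- plate_rack: Low wooden plate rack, 130 x 110 mm, fixed; dowels 8 mm thick in two rows along its x, tops 71 mm above the worktop; the slots between them are 13 mm wide along x. Origin: centre of its underside. (Over the worktop near the robot a lamp hangs at x 0.07, y 0.305, from 0.78 m up: a raised elbow can touch it; reaching out to 0.74 m between places keeps it low.)
- mug: White mug, 86 x 120 x 101 mm, bystander; origin at its foot.
- spice_jar: Small square spice jar with a brown-gold lid, 43 x 42 x 96 mm, bystander; origin at its foot.
- tube: White tube standing upright, 30 x 47 x 156 mm, bystander; origin at its foot.

How it is judged:
On the way, in this order (a step that is already met when the one before it is completed fails the run):
1. the handle board is lifted clear of the plate rack (height (world z) of handle_board above 0.08 m), for 0.1 s.
2. the handle board stands in the gap between the blocks, down on the plywood, let go (z of handle_board in the frame of clamp below 0.0215 m and angle between handle_board's own z axis and vertical below 0.3 rad and x of handle_board in the frame of near_block above 0.021 m and x of handle_board in the frame of far_block below -0.021 m and y of handle_board in the frame of near_block between -0.012 and 0.012 m and contact force between the fingers and handle_board below 0.3 N), for 0.3 s.
3. the trigger has drawn the jaw up to the far block (contact force between far_jaw and far_block above 3 N and contact force between the fingers and trigger above 3 N), for 0.1 s.
At the end, for the whole second after the job is handed in: Fingers still squeeze the trigger (over 6 N, over 0.02 rad); jaw presses the far block with 12 to 55 N, at rest; handle board untouched, upright within 3.4 deg, down on the plywood, within 12 mm of the blocks lengthwise; blocks flat, level within 12 mm, gap at most 12.5 mm (contact force between far_jaw and far_block between 12 and 55 N and contact force between the fingers and trigger above 6 N and value of joint trigger_angle above 0.02 rad and z of each of handle_board, near_block, far_block in the frame of clamp below 0.0215 m and angle between handle_board's own z axis and vertical below 0.06 rad and y of handle_board in the frame of near_block between -0.012 and 0.012 m and x of handle_board in the frame of near_block above 0.021 m and x of handle_board in the frame of far_block below -0.021 m and x of far_block in the frame of near_block below 0.0545 m and y of far_block in the frame of near_block between -0.012 and 0.012 m and contact force between the fingers and handle_board below 0.3 N and velocity of joint jaw_travel below 0.01 m/s); the arm keeps its last pose, push and grip.
It fails at once if the jaw crushes the block (more than 65 N) (contact force between far_jaw and far_block above 65 N).
It fails at once if the far jaw is pushed by the robot instead of by the trigger (contact force between the arm and far_jaw above 4 N).
It fails at once if the far jaw is pushed by the fingers instead of by the trigger (contact force between the fingers and far_jaw above 4 N).
It fails at once if a bystander is shoved or knocked over (distance of any of mug, spice_jar, tube from where it was at the start of the episode above 0.03 m).
It also fails if it takes over 54 s, if anything falls off the work surface, if the arm or the gripper's body presses on something with over 40 N, if the wrist force passes 120 N, or if a joint passes its speed limit or range.

## Working session

There is one attempt and no reset: what is moved stays moved. The work goes in short steps, Python scripts to look and compute and a tool call to move; the robot and the scene stay as the last step left them, time stands still between calls to the robot, and variables do not carry over. Pictures are saved under pics/ and viewed, at most 10 in all, crops included, and the job is handed in when it is done.

```bash
ls; mkdir -p pics; python3 - <<'E'
from plant import robot, cams, telemetry, job
import cv2,numpy as np,pickle
d={}
for n in("scene","top","wrist"):
    c=cams.read_camera(n);d[n]=c
    print(n,c["fx"],c["cx"],c["cy"],np.round(c["R"],3).tolist(),np.round(c["t"],3).tolist())
pickle.dump(d,open("c0.pkl","wb"))
for n in("scene","top"): cv2.imwrite(f"pics/{n}0.png",cv2.resize(d[n]["image"][:,:,::-1],(800,600),interpolation=cv2.INTER_CUBIC))
s=telemetry.read_state();print(s)
E
```

```text
pics
plant.py
scene 491.2408515763948 259.47556853983866 190.3224793026085 [[-0.836, -0.549, 0.009], [-0.233, 0.34, -0.911], [0.497, -0.764, -0.412]] [0.551, 0.118, 0.994]
top 478.5055631455865 255.75066656597724 198.55507144865368 [[0.025, -1.0, 0.019], [-0.986, -0.028, -0.165], [0.165, -0.015, -0.986]] [0.177, 0.56, 1.288]
wrist 337.6103217153167 259.9808099305909 184.79337421025872 [[0.391, 0.92, -0.002], [0.886, -0.376, 0.271], [0.248, -0.108, -0.963]] [-0.599, -0.033, 0.392]
{'t': 0.15, 'q': array([ 1.08160036e+00,  1.31027605e-01,  1.48902993e+00,  2.86958636e-07,
        1.52299432e+00, -8.53938923e-02]), 'dq': array([ 0.00097295, -0.003466  , -0.00324268,  0.00111007,  0.00035349,
       -0.00153325]), 'joint_torque': array([ 8.95159374e-04, -5.60473537e+01, -4.92335951e+01,  7.68400775e-02,
        3.04179301e-02, -9.89416617e-05]), 'tool_pos': array([0.23553347, 0.55139196, 0.23980411]), 'orientation': array([-6.29907109e-01, -3.07737178e+00,  2.19775354e-03]), 'force': array([-1.52152742, -0.31142515,  0.90700709]), 'wrist_torque': array([ 0.05292269, -0.01151245,  0.016385  ]), 'gripper_force': 0.0, 'opening': 0.0928346203548638}
```

View pics/top0.png

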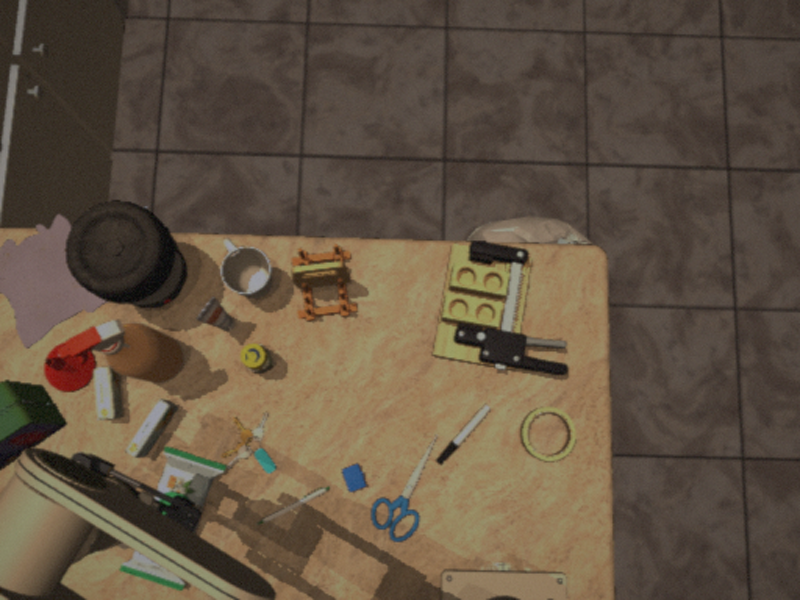

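View pics/scene0.png

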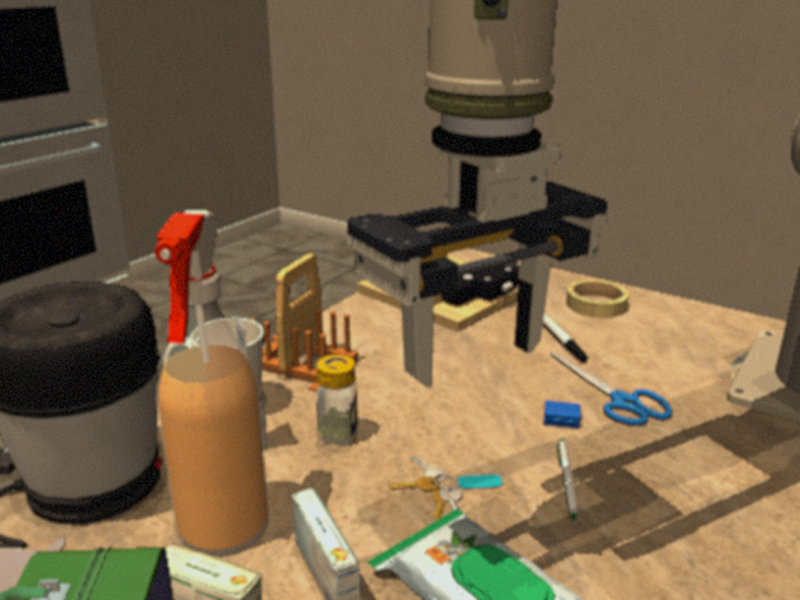

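The top view (800x600) shows the rack at about (325,285), with the handle board's top at (320,268). The clamp lies at (485,305), its +x pointing image-up (world +x) and its grip and trigger at (540,355). The mug is at (246,270), the tube near (215,315), the jar at (257,358). The scene view agrees with this.

```bash
cat > h.py <<'E'
import numpy as np,cv2
from scipy.spatial.transform import Rotation as Ro
def ray(c,uv,z):
    R,t=np.array(c["R"]),np.array(c["t"]);uv=np.atleast_2d(uv).astype(float)
    d=np.c_[(uv[:,0]-c["cx"])/c["fx"],(uv[:,1]-c["cy"])/c["fy"],np.ones(len(uv))]@R
    C=-R.T@t
    return C+d*((z-C[2])/d[:,2])[:,None]
def proj(c,X):
    p=np.atleast_2d(X)@np.array(c["R"]).T+np.array(c["t"])
    return np.c_[p[:,0]/p[:,2]*c["fx"]+c["cx"],p[:,1]/p[:,2]*c["fy"]+c["cy"]]
E
python3 - <<'E'
from h import *;import pickle
d=pickle.load(open("c0.pkl","rb"));c=d["top"]
for n,u,v,z in[("boardtop",320,264,.149),("rack",325,285,.07),("rackUL",300,255,.07),("rackLR",352,312,.07),("jar",257,355,.096),("mug",246,262,.1),("tube",213,312,.156),("tube0",213,312,0.),("trigend",565,344,.035),("gripend",567,369,.035),("plyBL",434,356,.018),("plyTL",452,243,.018),("plyTR",531,250,.018),("gap",475,296,.063),("edge",400,240,0),("edgeR",607,400,0)]:
    print(n,ray(c,[[u/1.5625,v/1.5625]],z).round(3))
C=d["wrist"];print(-np.array(C["R"]).T@np.array(C["t"]))
print(Ro.from_rotvec([-.6299,-3.0774,.0022]).as_matrix().round(3))
im=c["image"][:,:,::-1]
E
```

```text
boardtop [[0.611 0.327 0.149]]
rack [[0.592 0.324 0.07 ]]
rackUL [[0.645 0.37  0.07 ]]
rackLR [[0.545 0.275 0.07 ]]
jar [[0.463 0.432 0.096]]
mug [[0.622 0.459 0.1  ]]
tube [[0.525 0.496 0.156]]
tube0 [[0.55  0.533 0.   ]]
trigend [[ 0.504 -0.106  0.035]]
gripend [[ 0.459 -0.109  0.035]]
plyBL [[0.478 0.128 0.018]]
plyTL [[0.688 0.098 0.018]]
plyTR [[ 0.679 -0.049  0.018]]
gap [[0.581 0.06  0.063]]
edge [[0.696 0.194 0.   ]]
edgeR [[ 0.408 -0.189  0.   ]]
[0.16618488 0.58136842 0.38481342]
[[-0.92   0.393 -0.001]
 [ 0.393  0.92  -0.001]
 [ 0.    -0.001 -1.   ]]
```

tcp_steps(
  plan="0.093 -0.044 -0.0122 0 0 | 0.093 -0.044 -0.0122 0 0 | 0.093 -0.044 -0.0122 0 0 | 0.093 -0.044 -0.0122 0 0 | 0.093 -0.044 -0.0122 0 0 | 0.093 -0.044 -0.0122 0 0 | 0.093 0 0 0 0.146 | 0.093 0 0 0 0.146 | 0.093 0 0 0 0.146 | 0.093 0 0 0 0.146 | 0.093 0 0 0 0.146 | 0.093 0 0 0 0.146 | 0.093 0 0 0 0.146 | 0.093 0 0 0 0.146",
)

```text
t: 1.55
tool_pos: [0.4495, 0.3806, 0.2402]
orientation: [-2.229, -2.213, 0.001]
force: [0.4, -0.2, -0.8]
opening: 0.0927
gripper_force: 0.0
```

```bash
python3 -c "
from plant import robot, cams, telemetry, job
from h import *
s=telemetry.read_state();print(s['q'].round(3),s['tool_pos'].round(4),Ro.from_rotvec(s['orientation']).as_matrix().round(3))"
```

tcp_steps(
  plan="0.093 -0.0135 0.04 0 0 | 0.093 -0.0135 0.04 0 0 | 0.093 -0.0135 0.04 0 0 | 0.093 -0.0135 0.035 0 0 | 0.093 0 0 0 0 | 0.093 0 0 0 0",
)

```text
t: 2.15
tool_pos: [0.605, 0.3258, 0.2394]
orientation: [-2.224, -2.218, 0.003]
force: [-1.0, 0.4, 0.2]
opening: 0.093
gripper_force: 0.0
```

```bash
cat > snap.py <<'E'
import sys,pickle,cv2
from plant import robot, cams, telemetry, job
n,name=sys.argv[1:3]
c=cams.read_camera(n);c["s"]=telemetry.read_state();pickle.dump(c,open(name+".pkl","wb"))
cv2.imwrite(f"pics/{name}.png",cv2.resize(c["image"][:,:,::-1],(800,600),interpolation=cv2.INTER_CUBIC))
print(c["s"]["tool_pos"].round(4))
E
python3 snap.py wrist w1
```

```text
[0.6043 0.3265 0.2399]
```

View pics/w1.png

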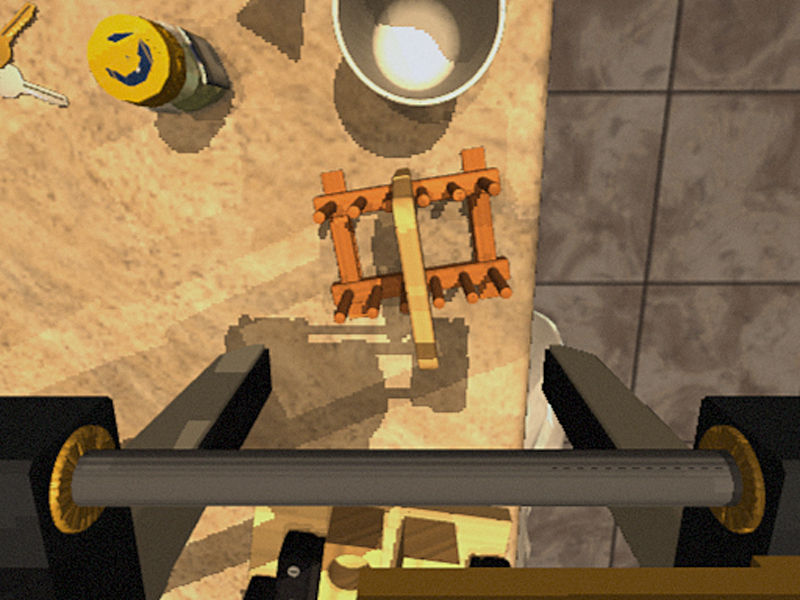

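The wrist view shows the board's top edge running from (403,180) to (427,350), tilted about 8° to the tool. The rack surrounds it, the mug is above at (418,50) and the jar at (130,60).

```bash
python3 - <<'E'
from h import *;import pickle
c=pickle.load(open("w1.pkl","rb"));im=c["image"];hsv=cv2.cvtColor(im,cv2.COLOR_RGB2HSV)
x0,x1,y0,y1=245,285,105,240
for y in range(106,240,12): print(y,[tuple(int(k) for k in hsv[y,x]) for x in range(252,282,3)])
E
```

```text
106 [(17, 128, 210), (16, 126, 223), (16, 122, 230), (16, 125, 210), (16, 122, 220), (16, 125, 221), (16, 127, 215), (16, 118, 223), (16, 122, 220), (18, 115, 220)]
118 [(17, 169, 136), (17, 168, 144), (17, 172, 151), (17, 162, 153), (13, 207, 179), (13, 206, 208), (14, 203, 229), (15, 187, 226), (16, 194, 225), (15, 186, 227)]
130 [(19, 164, 232), (18, 158, 224), (19, 157, 223), (22, 150, 223), (18, 161, 170), (12, 202, 115), (13, 201, 188), (13, 208, 217), (17, 114, 85), (15, 128, 98)]
142 [(20, 159, 152), (28, 134, 222), (28, 129, 222), (29, 125, 223), (24, 140, 223), (14, 130, 139), (16, 126, 180), (16, 125, 192), (17, 121, 198), (17, 120, 180)]
154 [(16, 122, 107), (17, 178, 198), (18, 155, 222), (19, 162, 222), (20, 154, 222), (16, 171, 212), (16, 133, 186), (16, 126, 210), (17, 128, 199), (16, 121, 194)]
166 [(19, 131, 103), (14, 99, 88), (18, 155, 225), (19, 159, 222), (19, 157, 224), (20, 154, 223), (17, 166, 121), (17, 126, 180), (16, 120, 189), (17, 123, 190)]
178 [(13, 206, 119), (9, 173, 96), (15, 180, 146), (19, 157, 224), (18, 154, 223), (19, 161, 224), (17, 165, 227),
[... 168 characters left out ...]
66, 181), (16, 121, 154), (13, 199, 109)]
202 [(16, 115, 157), (18, 120, 144), (16, 120, 149), (16, 105, 141), (21, 155, 227), (22, 153, 222), (21, 152, 222), (22, 147, 225), (16, 142, 144), (16, 126, 203)]
214 [(16, 116, 162), (16, 115, 159), (17, 117, 146), (21, 104, 223), (16, 154, 169), (22, 143, 224), (21, 149, 223), (22, 145, 224), (18, 162, 234), (17, 116, 123)]
226 [(16, 126, 150), (15, 119, 152), (15, 133, 149), (15, 124, 136), (17, 119, 137), (17, 166, 132), (15, 161, 149), (17, 161, 144), (16, 170, 144), (17, 157, 109)]
238 [(26, 88, 224), (22, 104, 223), (17, 117, 218), (17, 122, 222), (16, 116, 117), (16, 115, 118), (19, 118, 108), (16, 108, 116), (14, 114, 110), (14, 117, 118)]
```

```bash
cat > board.py <<'E'
from h import *;import pickle
c=pickle.load(open("w1.pkl","rb"));hsv=cv2.cvtColor(c["image"],cv2.COLOR_RGB2HSV)
m=((hsv[...,0]>=17)&(hsv[...,1]>140)&(hsv[...,2]>205)).astype(np.uint8)
r=np.zeros_like(m);r[105:240,245:285]=m[105:240,245:285]
n,l,st,ce=cv2.connectedComponentsWithStats(r);k=1+np.argmax(st[1:,4]);print(st[k],ce[k])
ys,xs=np.where(l==k);
rows=[(xs[ys==y].min(),xs[ys==y].max(),y) for y in np.unique(ys)]
print([tuple(map(int,q)) for q in rows[::6]])
mid=np.array([((a+b)/2,y) for a,b,y in rows if b-a>=8]);vx,vy,px,py=cv2.fitLine(mid.astype(np.float32),cv2.DIST_HUBER,0,.01,.01).ravel()
y0,y1=ys.min(),ys.max()
P=ray(c,[[px+(y-py)*vx/vy,y] for y in(y0-.5,y1+.5)],.149);print(P.round(4),np.linalg.norm(P[1]-P[0]),P.mean(0).round(4))
d=P[0]-P[1];print("heading offset from +y (deg, ccw)",np.degrees(np.arctan2(-d[0],d[1])))
print("thick",[np.linalg.norm(np.diff(ray(c,[[a-.5,y],[b+.5,y]],.149),axis=0)).round(4) for a,b,y in rows[10::15]])
E
python3 board.py
```

```text
[253 141  25  78 813] [265.63345633 181.88314883]
[(265, 265, 141), (254, 265, 147), (256, 266, 153), (257, 267, 159), (258, 268, 165), (259, 269, 171), (260, 270, 177), (261, 271, 183), (261, 271, 189), (263, 273, 195), (263, 274, 201), (264, 275, 207), (265, 276, 213)]
[[0.6038 0.3671 0.149 ]
 [0.6131 0.3088 0.149 ]] 0.05901587213035731 [0.6085 0.3379 0.149 ]
heading offset from +y (deg, ccw) 9.044581060729772
thick [np.float64(0.0085), np.float64(0.0078), np.float64(0.0072), np.float64(0.008), np.float64(0.0081)]
```

tcp_steps(
  plan="0.093 -0.042 -0.006 0 0 | 0.093 -0.042 -0.006 0 0 | 0.093 -0.042 -0.006 0 0 | 0.093 -0.042 -0.006 0 0 | 0.093 -0.042 -0.006 0 0 | 0.093 -0.042 -0.006 0 0 | 0.093 -0.042 -0.006 0 0 | 0.093 -0.042 -0.006 0 0 | 0.093 0 0 0 0 | 0.093 0 0 0 0",
)

```text
t: 3.2
tool_pos: [0.5558, -0.0091, 0.2411]
orientation: [2.223, 2.219, 0.001]
force: [0.4, 0.2, 0.2]
opening: 0.0928
gripper_force: 0.0
```

```bash
python3 snap.py wrist w2
```

```text
[ 0.5561 -0.0083  0.241 ]
```

View pics/w2.png

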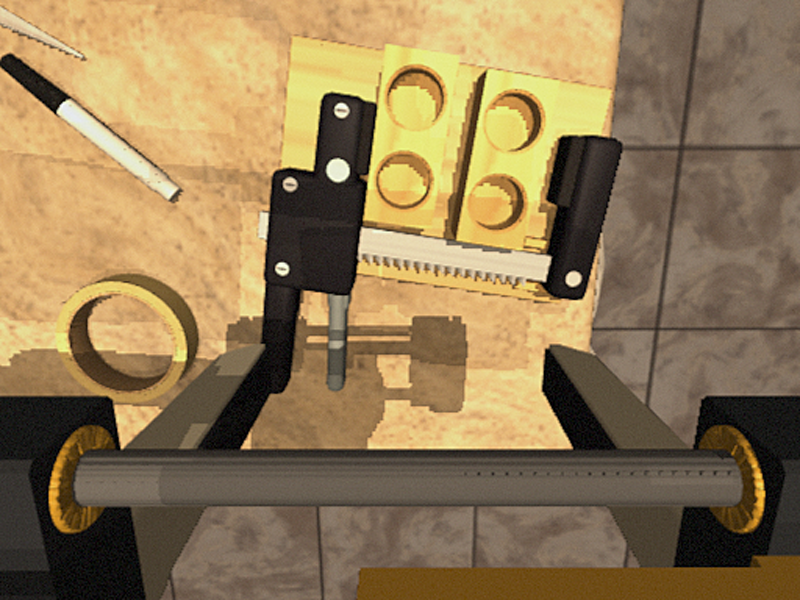

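The view is clear. The near block is at about (415,135), the far block at (505,165), and the gap runs from (470,75) to (455,235). The grip ends at (278,385), the trigger at (336,385), and the far jaw is at (585,215).

```bash
python3 - <<'E'
from h import *;import pickle
c=pickle.load(open("w2.pkl","rb"));hsv=cv2.cvtColor(c["image"],cv2.COLOR_RGB2HSV)
for y in range(45,156,8): print(y,[(int(hsv[y,x,0]),int(hsv[y,x,2])) for x in range(284,316)])
cr=c["image"][15:165,180:405,::-1];cv2.imwrite("pics/w2c.png",cv2.resize(cr,(788,525),interpolation=cv2.INTER_NEAREST))
E
```

```text
45 [(31, 236), (31, 235), (32, 236), (31, 233), (31, 236), (31, 235), (31, 235), (32, 239), (28, 231), (24, 230), (27, 232), (26, 235), (27, 234), (27, 234), (26, 233), (26, 235), (27, 234), (24, 231), (22, 231), (22, 231), (23, 233), (23, 233), (22, 234), (23, 236), (23, 240), (21, 237), (19, 171), (27, 152), (32, 232), (31, 241), (32, 241), (32, 239)]
53 [(23, 236), (30, 233), (31, 238), (31, 235), (31, 236), (31, 235), (30, 233), (28, 231), (29, 232), (28, 234), (28, 234), (28, 230), (28, 233), (28, 232), (28, 233), (27, 233), (25, 234), (26, 239), (20, 208), (15, 155), (16, 139), (15, 89), (17, 72), (16, 77), (14, 71), (19, 80), (31, 207), (31, 248), (32, 239), (31, 236), (31, 234), (31, 234)]
61 [(18, 206), (18, 237), (27, 229), (33, 241), (32, 237), (29, 230), (25, 235), (26, 235), (27, 232), (27, 233), (26, 233), (26, 233), (26, 236), (27, 232), (28, 233), (26, 240), (20, 213), (16, 155), (17, 169), (16, 134), (16, 75), (17, 77), (17, 74), (11, 68), (28, 147), (32, 233), (31, 241), (31, 237), (32, 237), (31, 235), (31, 237), (32, 237)]
69 [(22, 238), (28, 233), (32, 239), (32,
[... 3135 characters left out ...]
17, 197), (17, 107), (16, 124), (17, 125), (18, 116), (19, 90), (14, 73), (17, 70), (17, 63), (17, 85), (21, 207), (24, 244), (25, 235), (25, 235), (25, 233), (25, 235), (25, 233), (22, 235), (20, 236), (19, 237), (17, 220), (16, 209), (17, 233), (19, 242), (18, 238), (18, 238), (18, 235), (19, 237), (19, 234), (20, 234), (19, 232), (20, 235)]
149 [(16, 115), (17, 125), (17, 126), (17, 130), (17, 133), (17, 102), (12, 65), (18, 58), (21, 161), (21, 234), (24, 239), (24, 235), (24, 235), (25, 235), (24, 233), (25, 234), (23, 233), (23, 236), (22, 235), (20, 234), (21, 233), (21, 235), (21, 233), (21, 236), (21, 234), (22, 234), (21, 234), (22, 234), (21, 236), (21, 235), (21, 236), (19, 236)]
```

View pics/w2c.png

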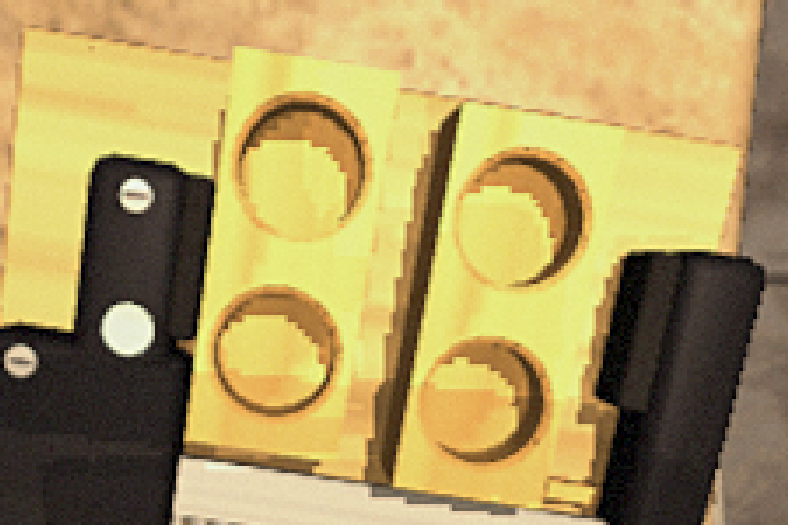

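The crop shows the near block's top corners at about (233,45) and (402,72), and the far block's upper left edge from (460,103) to (395,487). Lit plywood shows in the gap left of the shadow.

```bash
python3 - <<'E'
from h import *;import pickle
c=pickle.load(open("w2.pkl","rb"))
f=lambda x,y,z: ray(c,[[180+x/3.502-.5,15+y/3.5-.5]],z)[0]
nTL,nTR=f(233,45,.063),f(402,72,.063);nBL=f(185,443,.063)
fTL,fBL=f(460,103,.063),f(395,487,.063)
for n in "nTL nTR nBL fTL fBL".split(): print(n,globals()[n].round(4))
print("near w",np.linalg.norm(nTL-nTR),"len",np.linalg.norm(nTL-nBL),"far len",np.linalg.norm(fTL-fBL))
for a,b in((nBL,nTL),(fBL,fTL)):
    d=b-a;print("yaw ccw deg",np.degrees(np.arctan2(-d[0],d[1])))
# holes
for n,x,y in(("h",305,166),("h",276,350),("h",524,219),("h",484,400)): print(f(x,y,.063).round(4))
# clamp: ply corners (z .018), trig end, grip end in full pic px 800
g=lambda x,y,z: ray(c,[[x/1.5625-.5,y/1.5625-.5]],z)[0]
print("plyTL",f(25,30,.018).round(4),"plyTR",f(762,0,.018).round(4),f(745,148,.018).round(4))
print("trig end",g(336,388,.035).round(4),"grip end",g(277,391,.035).round(4),"trig root",g(339,297,.035).round(4),"head right top",g(363,180,.053).round(4))
print("edge ",g(359,290,.053).round(4),g(272,285,.053).round(4),g(281,172,.053).round(4))
E
```

```text
nTL [0.5435 0.1192 0.063 ]
nTR [0.5861 0.113  0.063 ]
nBL [0.5292 0.019  0.063 ]
fTL [0.601  0.1057 0.063 ]
fBL [0.587  0.0068 0.063 ]
near w 0.043058948685430365 len 0.10120788570348543 far len 0.09985504313034187
yaw ccw deg -8.126646519953193
yaw ccw deg -8.059441891075767
[0.5617 0.0906 0.063 ]
[0.5542 0.0441 0.063 ]
[0.6189 0.0775 0.063 ]
[0.6106 0.0307 0.063 ]
plyTL [0.4826 0.1306 0.018 ] plyTR [0.6919 0.1383 0.018 ] [0.6912 0.0989 0.018 ]
trig end [ 0.5039 -0.107   0.035 ] grip end [ 0.4607 -0.1094  0.035 ] trig root [ 0.5085 -0.0378  0.035 ] head right top [0.5285 0.0432 0.053 ]
edge  [ 0.5242 -0.0277  0.053 ] [ 0.4674 -0.0242  0.053 ] [0.478  0.0481 0.053 ]
```

tcp_steps(
  plan="0.093 0.0445 0.0064 0 0 | 0.093 0.0445 0.0064 0 0 | 0.093 0.0445 0.0064 0 0 | 0.093 0.0445 0.0064 0 0 | 0.093 0.0445 0.0064 0 0 | 0.093 0.0445 0.0064 0 0 | 0.093 0.0445 0.0064 0 0 | 0.093 0.0445 0.0064 0 0 | 0.06 0 0 0 -0.079 | 0.06 0 0 0 -0.079 | 0.06 0 0 0 0 | 0.06 0 0 0 0",
)

```text
t: 4.45
tool_pos: [0.607, 0.348, 0.2405]
orientation: [-2.041, -2.388, 0.0]
force: [-0.2, -0.2, -1.1]
opening: 0.0654
gripper_force: 0.0
```

```bash
python3 snap.py wrist w3; sed -i 's/"w1.pkl"/__import__("sys").argv[1]/' board.py; python3 board.py w3.pkl | grep -v "^\[("
```

```text
[0.6072 0.3475 0.2407]
[254 158  13  58 577] [259.89254766 184.93414211]
[[0.6022 0.3767 0.149 ]
 [0.6091 0.3333 0.149 ]] 0.04402457510347107 [0.6056 0.355  0.149 ]
heading offset from +y (deg, ccw) 9.020279957022359
thick [np.float64(0.0086), np.float64(0.008), np.float64(0.0081), np.float64(0.0067)]
```

tcp_steps(
  plan="0.06 0 0 0.025 0 | 0.06 0 0 0.025 0 | 0.06 0 0 0.025 0 | 0.06 0 0 0.0225 0 | 0.06 0 0 0 0 | 0 0 0 0 0 | 0 0 0 0 0 | 0 0 0 0 0 | 0 0 0 0 0 | 0 0 0 0 0 | 0 0 0 0 0 | 0 0 0 0 0",
  grip_n=25,
)

```text
t: 5.7
tool_pos: [0.6079, 0.3466, 0.1432]
orientation: [-2.04, -2.389, 0.0]
force: [-0.9, 0.6, 2.6]
opening: 0.0098
gripper_force: 25.0
```

tcp_steps(
  plan="0 0 0 -0.02 0 | 0 0 0 -0.03 0 | 0 0 0 -0.03 0 | 0 0 0 -0.03 0 | 0 0 0 0 0.149 | 0 0 0 0 0.149 | 0 -0.041 0.0027 0 0 | 0 -0.041 0.0027 0 0 | 0 -0.041 0.0027 0 0 | 0 -0.041 0.0027 0 0 | 0 -0.041 0.0027 0 0 | 0 -0.041 0.0027 0 0 | 0 -0.041 0.0027 0 0 | 0 0 0 0 0 | 0 0 0 0 0",
)

```text
t: 7.2
tool_pos: [0.5862, 0.059, 0.2531]
orientation: [-2.374, -2.057, -0.0]
force: [0.1, 0.4, -1.7]
opening: 0.0099
gripper_force: 25.0
```

```bash
python3 snap.py wrist w4; python3 -c "
from plant import robot, cams, telemetry, job
from h import *
s=telemetry.read_state();print(Ro.from_rotvec(s['orientation']).as_matrix().round(4))"
```

```text
[0.5862 0.06   0.2531]
[[ 1.413e-01  9.900e-01 -1.000e-04]
 [ 9.900e-01 -1.413e-01  5.000e-04]
 [ 5.000e-04 -2.000e-04 -1.000e+00]]
```

View pics/w4.png

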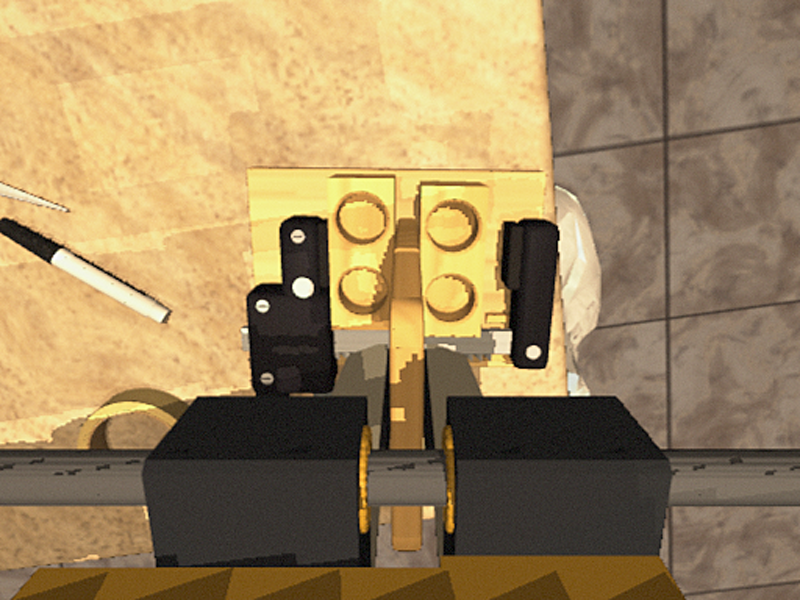

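The blocks, seen in line with the tool, have their gap between x≈395 and 421. The held board's +y end is at x≈395–418, and its lower corner is near (407,222).

```bash
python3 - <<'E'
from h import *;import pickle
c=pickle.load(open("w4.pkl","rb"));s=c["s"];T=Ro.from_rotvec(s["orientation"]).as_matrix();p=s["tool_pos"]
for off in(.045,.05,.055):
  for z in(.127,.0):
    q=[p+T@[off,y,z] for y in(-.005,.005)];print(off,z,proj(c,q).round(1).tolist())
bl=[(.5572,.0667),(.6147,.0532)];ex=np.array([.990,-.141]);ey=np.array([.141,.990])
n=np.array(bl[0]);f=np.array(bl[1])
for b,sg in((n,1),(f,-1)): print(proj(c,[np.r_[b+sg*.021*ex+k*.05*ey,.063] for k in(1,-1)]).round(1).tolist())
hsv=cv2.cvtColor(c["image"],cv2.COLOR_RGB2HSV)
for y in range(116,216,6): print(y,[(int(hsv[y,x,0]),int(hsv[y,x,2])) for x in range(248,276)])
cr=c["image"][105:225,195:345,::-1];cv2.imwrite("pics/w4c.png",cv2.resize(cr,(750,600),interpolation=cv2.INTER_NEAREST))
E
```

```text
0.045 0.127 [[254.0, 127.9], [266.5, 127.9]]
0.045 0.0 [[249.0, 159.6], [271.8, 159.6]]
0.05 0.127 [[253.9, 121.6], [266.5, 121.6]]
0.05 0.0 [[248.8, 148.2], [271.9, 148.2]]
0.055 0.127 [[253.9, 115.2], [266.5, 115.2]]
0.055 0.0 [[248.7, 136.7], [272.0, 136.7]]
[[251.3, 113.1], [251.9, 210.0]]
[[268.5, 118.6], [267.9, 214.6]]
116 [(29, 245), (29, 245), (29, 249), (29, 242), (23, 178), (16, 216), (20, 251), (20, 247), (23, 245), (26, 244), (26, 244), (26, 243), (26, 245), (26, 245), (26, 244), (27, 245), (27, 245), (26, 246), (27, 246), (27, 252), (24, 227), (17, 156), (17, 157), (17, 159), (18, 156), (18, 157), (19, 154), (18, 154)]
122 [(29, 245), (29, 243), (29, 248), (30, 241), (24, 172), (16, 212), (20, 250), (20, 244), (20, 244), (25, 245), (26, 245), (25, 245), (25, 245), (26, 247), (25, 245), (26, 245), (25, 245), (26, 248), (26, 250), (19, 228), (14, 118), (24, 165), (29, 247), (30, 250), (31, 247), (31, 247), (31, 247), (31, 248)]
128 [(29, 245), (29, 245), (29, 248), (29, 242), (24, 168), (15, 216), (20, 249), (19, 244), (20, 243), (20, 242), (19, 244), (19, 243), (19, 243)
[... 3845 characters left out ...]
8, 246), (15, 201), (27, 214), (29, 251), (25, 250), (24, 251), (19, 230)]
206 [(16, 199), (16, 159), (18, 230), (22, 250), (23, 247), (23, 245), (23, 245), (23, 245), (24, 245), (23, 244), (23, 246), (23, 245), (22, 245), (21, 245), (21, 245), (20, 246), (20, 245), (20, 245), (20, 246), (22, 246), (21, 247), (22, 249), (17, 223), (21, 195), (29, 240), (28, 246), (28, 245), (27, 245)]
212 [(16, 160), (15, 155), (19, 232), (23, 253), (24, 247), (24, 244), (24, 246), (25, 245), (24, 246), (25, 245), (24, 245), (25, 246), (24, 246), (24, 245), (24, 244), (24, 245), (24, 246), (22, 246), (23, 246), (21, 246), (21, 246), (22, 249), (17, 226), (22, 200), (28, 239), (28, 248), (28, 246), (27, 247)]
```

View pics/w4c.png

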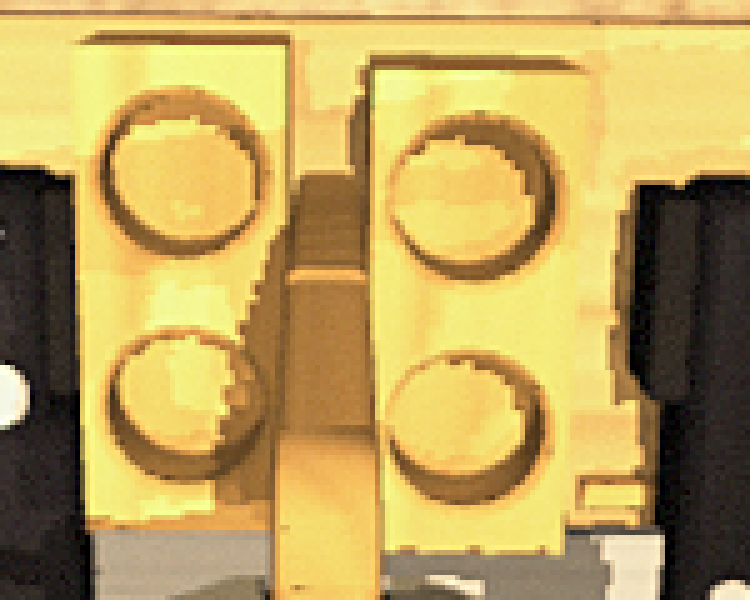

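The held board's lower edge is at px x 255–267 (centre 261), and the gap is at 253–269 (centre 261), so it is centred across. Lengthwise the end faces are at rows 140 and 192, so the board sits about 14 mm towards −x in the tool. I'll shift +14 mm and go down.

tcp_steps(
  plan="0 0.014 0 0 0 | 0 0 0 0.02 0 | 0 0 0 0.02 0 | 0 0 0 0.02 0 | 0 0 0 0 0 | 0 0 0 0.008 0 | 0 0 0 0.008 0 | 0 0 0 0.008 0",
)

```text
t: 8.05
tool_pos: [0.5889, 0.0741, 0.1696]
orientation: [2.371, 2.059, 0.002]
force: [-0.9, -0.9, -0.7]
opening: 0.0096
gripper_force: 25.0
```

tcp_steps(
  plan="0 0 0 0.008 0 | 0 0 0 0.006 0 | 0 0 0 0.005 0 | 0 0 0 0 0",
)

```text
t: 8.45
tool_pos: [0.5877, 0.0735, 0.1491]
orientation: [-2.372, -2.059, 0.002]
force: [-0.3, 0.0, -1.4]
opening: 0.0097
gripper_force: 25.0
```

tcp_steps(
  plan="0 0 0 0.002 0 | 0 0 0 0.0015 0 | 0 0 0 0 0 | 0 0 0 0 0",
)

```text
t: 8.85
tool_pos: [0.5883, 0.0736, 0.1468]
orientation: [2.372, 2.059, 0.0]
force: [0.5, 0.4, -0.4]
opening: 0.0097
gripper_force: 25.0
```

```bash
python3 snap.py wrist w5
```

```text
[0.5884 0.0736 0.1469]
```

View pics/w5.png

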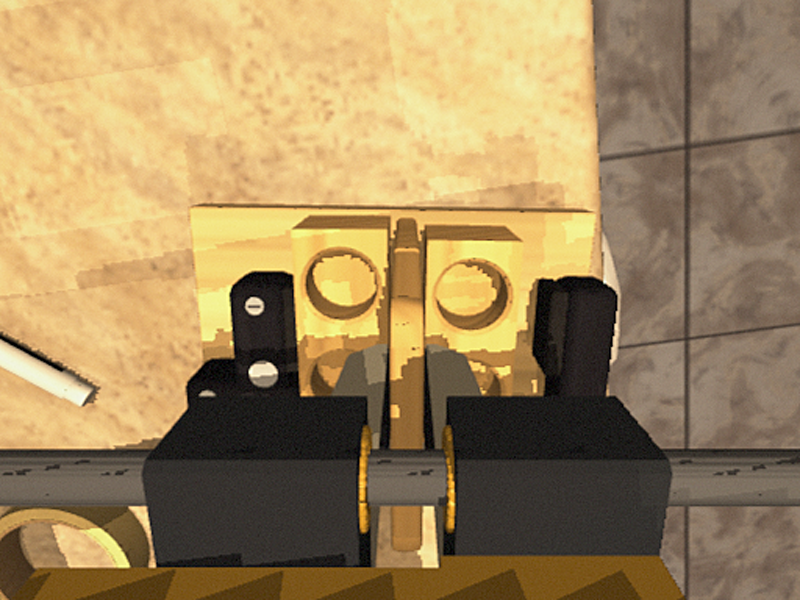

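The board is in the gap, centred, with its end at (405,220) level with the block ends. I'll go down the last millimetres to contact.

tcp_steps(
  plan="0 0 0 0.0015 0 | 0 0 0 0.001 0 | 0 0 0 0.0005 0 | 0 0 0 0 0",
)

```text
t: 9.3
tool_pos: [0.5889, 0.0738, 0.1452]
orientation: [2.371, 2.059, 0.002]
force: [-2.3, 0.1, 6.9]
opening: 0.0094
gripper_force: 25.0
```

tcp_steps(
  plan="0.03 0 0 0 0 | 0.03 0 0 0 0 | 0.03 0 0 0 0 | 0.03 0 0 0 0 | 0.03 0 0 0 0 | 0.03 0 0 -0.02 0 | 0.03 0 0 -0.03 0 | 0.03 0 0 -0.04 0 | 0.05 0 0 -0.01 0 | 0.06 0 0 0 0",
)

```text
t: 10.3
tool_pos: [0.5897, 0.0737, 0.2463]
orientation: [2.37, 2.057, 0.006]
force: [1.0, -0.2, 0.3]
opening: 0.0416
gripper_force: 0.0
```

```bash
python3 snap.py wrist w6
```

```text
[0.5887 0.0736 0.244 ]
```

View pics/w6.png

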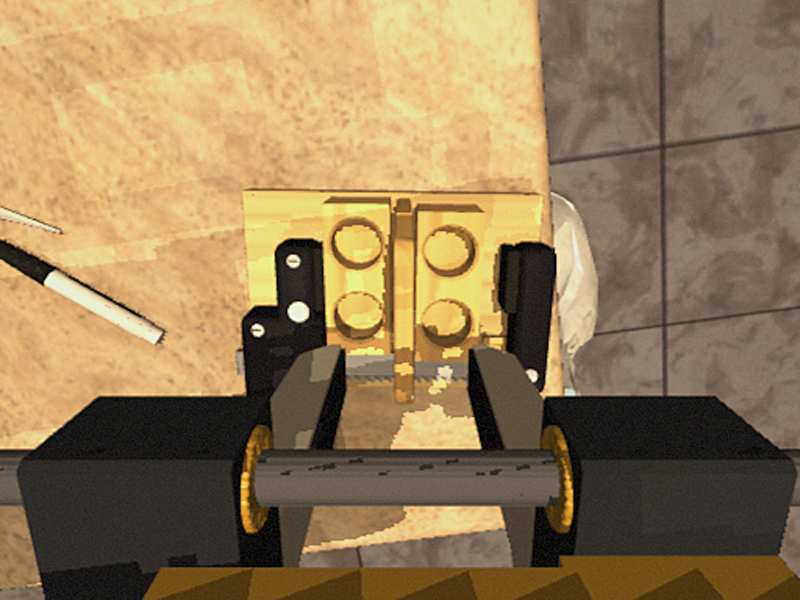

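The board stands upright between the blocks, its top edge at x≈403 from row 200 to 400, and is untouched. Next is the trigger.

tcp_steps(
  plan="0.093 -0.0377 -0.0218 0 0 | 0.093 -0.0377 -0.0218 0 0 | 0.093 -0.0377 -0.0218 0 0 | 0.093 -0.0377 -0.0218 0 0 | 0.093 0 0 0.03 0 | 0.093 0 0 0.04 0 | 0.093 0 0 0 0 | 0.093 0 0 0 0",
)

```text
t: 11.15
tool_pos: [0.4792, -0.063, 0.172]
orientation: [-2.369, -2.057, 0.004]
force: [1.0, 0.1, 0.5]
opening: 0.0927
gripper_force: 0.0
```

```bash
python3 snap.py wrist w7
```

```text
[ 0.4806 -0.0632  0.1738]
```

View pics/w7.png

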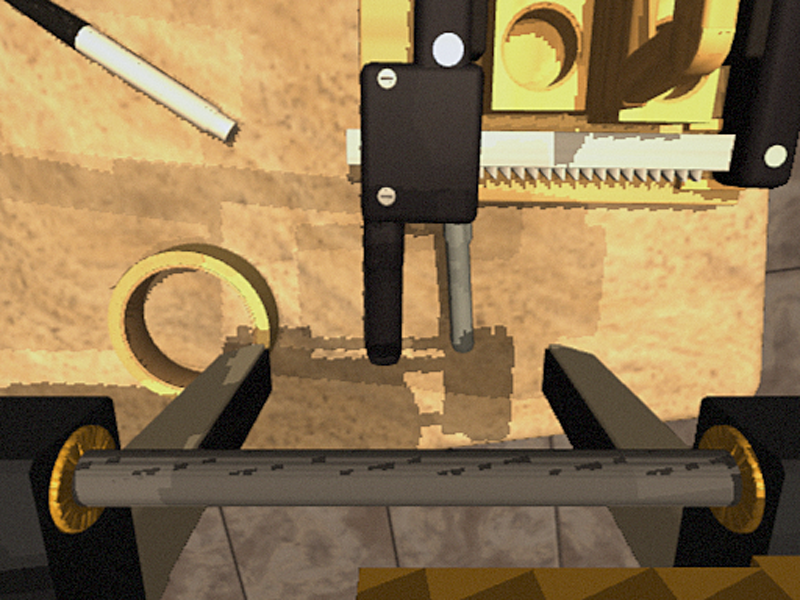

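The grip tip is at (384,362), the trigger tip at (462,350), and the tape ring is left at (195,315) with its right edge at x≈275.

```bash
python3 - <<'E'
from h import *;import pickle
c=pickle.load(open("w7.pkl","rb"));s=c["s"];T=Ro.from_rotvec(s["orientation"]).as_matrix();p=s["tool_pos"]
for n,x,y,z in(("gripend",384,364,.035),("gripL",364,340,.048),("gripR",402,340,.048),("trigend",462,352,.035),("trigR",474,330,.04),("trigR2",469,250,.04),("headBL",362,218,.053),("ringR",277,320,.015),("ringR0",277,320,0.),("ringB",195,393,0)):
    w=ray(c,[[x/1.5625-.5,y/1.5625-.5]],z)[0];print(n,w.round(4),(T.T@(w-p)).round(4))
E
```

```text
gripend [ 0.4584 -0.1093  0.035 ] [-0.0488 -0.0154  0.1389]
gripL [ 0.4511 -0.0883  0.048 ] [-0.0289 -0.0255  0.1259]
gripR [ 0.4717 -0.0911  0.048 ] [-0.0289 -0.0048  0.1258]
trigend [ 0.5039 -0.1081  0.035 ] [-0.0412  0.0295  0.1388]
trigR [ 0.5117 -0.0938  0.04  ] [-0.0259  0.0353  0.1338]
trigR2 [ 0.5138 -0.0483  0.04  ] [0.0195 0.031  0.1338]
headBL [ 0.4614 -0.0218  0.053 ] [ 0.0383 -0.0247  0.1209]
ringR [ 0.3962 -0.0805  0.015 ] [-0.029  -0.0809  0.1589]
ringR0 [ 0.3916 -0.0851  0.    ] [-0.0341 -0.0848  0.1739]
ringB [ 0.3273 -0.1277  0.    ] [-0.0854 -0.1426  0.174 ]
```

tcp_steps(
  plan="0.093 -0.001 -0.0065 0 0 | 0.093 0 0 0.034 0 | 0.093 0 0 0.034 0 | 0.093 0 0 0.034 0 | 0.093 0 0 0.033 0 | 0.093 0 0 0 0 | 0.093 0 0 0 0",
  grip_n=14,
)

```text
t: 11.9
tool_pos: [0.4746, -0.0635, 0.04]
orientation: [2.372, 2.06, 0.0]
force: [-0.2, 0.2, -0.1]
opening: 0.0932
gripper_force: 0.0
```

tcp_steps(
  plan="0.06 0 0 0 0 | 0.05 0 0 0 0 | 0.034 0 0 0 0 | 0.034 0 0 0 0 | 0.034 0 0 0 0",
  grip_n=14,
)

```text
t: 12.4
tool_pos: [0.4756, -0.064, 0.0399]
orientation: [2.37, 2.058, 0.003]
force: [3.4, -1.0, 2.6]
opening: 0.0577
gripper_force: 1.7
```

tcp_steps(
  plan="0.034 0 0 0 0 | 0.034 0 0 0 0",
)

```text
t: 12.6
tool_pos: [0.4762, -0.0641, 0.0397]
orientation: [2.37, 2.057, 0.004]
force: [10.2, -3.4, -0.6]
opening: 0.0417
gripper_force: 5.0
```

tcp_steps(
  plan="0.034 0 0 0 0 | 0.034 0 0 0 0",
)

```text
t: 12.8
tool_pos: [0.4744, -0.0639, 0.0396]
orientation: [2.372, 2.059, -0.0]
force: [-1.9, -2.3, 10.8]
opening: 0.0365
gripper_force: 13.9
```

tcp_steps(
  plan="0.034 0 0 0 0 | 0.034 0 0 0 0 | 0.034 0 0 0 0",
)

```text
t: 13.1
tool_pos: [0.4744, -0.0638, 0.0396]
orientation: [2.372, 2.059, -0.0]
force: [-2.7, -1.9, 11.4]
opening: 0.0366
gripper_force: 13.9
```

tcp_steps(
  plan="0.085 0 0 0 0 | 0.085 0 0 0 0 | 0.085 0 0 0 0 | 0.085 0 0 0 0 | 0.085 0 0 0 0 | 0.085 0 0 0 0 | 0.085 0 0 0 0",
)

```text
t: 13.8
tool_pos: [0.4732, -0.0634, 0.038]
orientation: [-2.371, -2.059, 0.002]
force: [-0.4, 0.2, -0.6]
opening: 0.084
gripper_force: 0.0
```

tcp_steps(
  plan="0.034 0 0 0 0 | 0.034 0 0 0 0 | 0.034 0 0 0 0 | 0.034 0 0 0 0 | 0.034 0 0 0 0 | 0.034 0 0 0 0 | 0.034 0 0 0 0 | 0.034 0 0 0 0 | 0.034 0 0 0 0",
)

```text
t: 14.7
tool_pos: [0.4744, -0.0639, 0.0389]
orientation: [2.372, 2.059, -0.0]
force: [2.7, -3.6, 0.2]
opening: 0.0363
gripper_force: 14.0
```

tcp_steps(
  plan="0.085 0 0 0 0 | 0.085 0 0 0 0 | 0.085 0 0 0 0 | 0.085 0 0 0 0 | 0.085 0 0 0 0 | 0.085 0 0 0 0 | 0.085 0 0 0 0",
)

```text
t: 15.4
tool_pos: [0.4734, -0.0633, 0.0382]
orientation: [-2.371, -2.059, 0.002]
force: [0.2, 0.0, 0.8]
opening: 0.0837
gripper_force: 0.0
```

tcp_steps(
  plan="0.034 0 0 0 0 | 0.034 0 0 0 0 | 0.034 0 0 0 0 | 0.034 0 0 0 0 | 0.034 0 0 0 0 | 0.034 0 0 0 0 | 0.034 0 0 0 0 | 0.034 0 0 0 0 | 0.034 0 0 0 0",
)

```text
t: 16.3
tool_pos: [0.4744, -0.0639, 0.0389]
orientation: [2.372, 2.059, -0.0]
force: [2.3, -3.9, 0.8]
opening: 0.0365
gripper_force: 14.0
```

```bash
python3 snap.py top t8
```

```text
[ 0.4744 -0.064   0.0389]
```

tcp_steps(
  plan="0.085 0 0 0 0 | 0.085 0 0 0 0 | 0.085 0 0 0 0 | 0.085 0 0 0 0 | 0.085 0 0 0 0 | 0.085 0 0 0 0 | 0.085 0 0 0 0",
)

```text
t: 17.05
tool_pos: [0.4734, -0.0633, 0.0382]
orientation: [-2.371, -2.059, 0.002]
force: [0.4, 1.1, -0.1]
opening: 0.084
gripper_force: 0.0
```

tcp_steps(
  plan="0.034 0 0 0 0 | 0.034 0 0 0 0 | 0.034 0 0 0 0 | 0.034 0 0 0 0 | 0.034 0 0 0 0 | 0.034 0 0 0 0 | 0.034 0 0 0 0 | 0.034 0 0 0 0 | 0.034 0 0 0 0",
)

```text
t: 17.95
tool_pos: [0.4744, -0.0639, 0.0389]
orientation: [2.372, 2.059, -0.0]
force: [2.0, -4.8, 0.4]
opening: 0.0362
gripper_force: 14.0
```

```bash
python3 snap.py wrist w9
```

```text
[ 0.4744 -0.0639  0.0389]
```

tcp_steps(
  plan="0.085 0 0 0 0 | 0.085 0 0 0 0 | 0.085 0 0 0 0 | 0.085 0 0 0 0 | 0.085 0 0 0 0 | 0.085 0 0 0 0 | 0.085 0 0 0 0",
)

```text
t: 18.7
tool_pos: [0.4734, -0.0633, 0.0382]
orientation: [-2.371, -2.059, 0.002]
force: [0.4, 0.3, -0.2]
opening: 0.084
gripper_force: 0.0
```

tcp_steps(
  plan="0.034 0 0 0 0 | 0.034 0 0 0 0 | 0.034 0 0 0 0 | 0.034 0 0 0 0 | 0.034 0 0 0 0 | 0.034 0 0 0 0 | 0.034 0 0 0 0",
)

```text
t: 19.4
tool_pos: [0.4773, -0.0645, 0.0393]
orientation: [2.369, 2.055, 0.007]
force: [20.3, -4.8, -15.4]
opening: 0.0425
gripper_force: 14.0
```

tcp_steps(
  plan="0.034 0 0 0 0 | 0.034 0 0 0 0 | 0.034 0 0 0 0",
)

```text
t: 19.7
tool_pos: [0.4773, -0.0645, 0.0393]
orientation: [2.369, 2.055, 0.007]
force: [17.9, -5.3, -15.3]
opening: 0.0425
gripper_force: 14.0
```

tcp_steps(
  plan="0.034 0 0.002 0 0 | 0.034 0 0.002 0 0 | 0.034 0 0 0 0 | 0.034 0 0 0 0",
  grip_n=16,
)

```text
t: 20.1
tool_pos: [0.4781, -0.0645, 0.0391]
orientation: [2.372, 2.059, -0.001]
force: [-1.9, -3.0, 5.0]
opening: 0.0442
gripper_force: 16.0
```

tcp_steps(
  plan="0.034 0 0 0 0 | 0.034 0 0 0 0 | 0.034 0 0 0 0",
  grip_n=20,
)

```text
t: 20.4
tool_pos: [0.4779, -0.0645, 0.0391]
orientation: [-2.373, -2.059, 0.001]
force: [-3.5, -3.0, 6.3]
opening: 0.0437
gripper_force: 20.0
```

tcp_steps(
  plan="0.034 0 0 0 0 | 0.034 0 0 0 0 | 0.034 0 0 0 0",
  grip_n=25,
)

```text
t: 20.7
tool_pos: [0.4777, -0.0645, 0.0391]
orientation: [-2.372, -2.059, 0.002]
force: [-3.7, -3.2, 7.9]
opening: 0.0432
gripper_force: 25.0
```

```bash
python3 snap.py top t9;python3 snap.py wrist w10
```

```text
[ 0.4776 -0.0645  0.0391]
[ 0.4776 -0.0645  0.0391]
```

```bash
python3 - <<'E'
from h import *;import pickle
a=pickle.load(open("c0.pkl","rb"))["top"]
for n,c in(("t0",a),("t8",pickle.load(open("t8.pkl","rb"))),("t9",pickle.load(open("t9.pkl","rb")))):
    v=cv2.cvtColor(c["image"],cv2.COLOR_RGB2HSV)[...,2]
    r=np.zeros_like(v);r[150:208,292:350]=(v[150:208,292:350]<60)
    nn,l,st,ce=cv2.connectedComponentsWithStats(r)
    for k in range(1,nn):
        if st[k,4]>40: print(n,st[k],ce[k].round(1),ray(c,[ce[k]],.052)[0].round(4))
E
```

```text
t0 [301 154  37  15 389] [316.4 161.8] [0.6633 0.024  0.052 ]
t8 [300 161  37  14 304] [316.9 167.4] [0.6472 0.0226 0.052 ]
t9 [299 164  37  15 292] [316.3 170.4] [0.6386 0.0243 0.052 ]
```

```bash
python3 - <<'E'
from h import *;import pickle
c=pickle.load(open("w10.pkl","rb"))
ex=np.array([.990,-.141]);ey=np.array([.141,.990]);n=np.array([.5572,.0667])
for nm,dx,dy in(("nBL",-.021,-.05),("nBR",.021,-.05),("fBL",.031,-.055),("fBR",.073,-.055),("hole",0,-.024)): print(nm,proj(c,[np.r_[n+dx*ex+dy*ey,.063]]).round(1))
hsv=cv2.cvtColor(c["image"],cv2.COLOR_RGB2HSV)
a=pickle.load(open("c0.pkl","rb"))["top"];b=pickle.load(open("t9.pkl","rb"))
# along-axis black profile of far jaw near its outer end, sub-pixel edges
for q in(a,b):
    v=cv2.cvtColor(q["image"],cv2.COLOR_RGB2GRAY).astype(int)
    for u in(306,312,318): print(u,v[146:184,u].tolist())
E
```

```text
nBL [[379.2  41. ]]
nBR [[505.4  41.2]]
fBL [[532.2  57.3]]
fBR [[657.1  57.5]]
hole [[454.7 -48.8]]
306 [113, 100, 97, 99, 99, 101, 99, 95, 44, 23, 34, 34, 38, 41, 43, 30, 20, 36, 29, 13, 10, 37, 86, 106, 145, 149, 146, 150, 149, 148, 149, 148, 148, 149, 144, 144, 145, 148]
312 [114, 124, 123, 124, 129, 129, 133, 128, 118, 63, 29, 36, 29, 38, 40, 35, 36, 17, 33, 29, 21, 21, 21, 70, 105, 144, 148, 149, 133, 87, 75, 94, 103, 126, 139, 139, 142, 144]
318 [129, 148, 127, 123, 128, 129, 131, 130, 130, 107, 64, 36, 32, 31, 32, 37, 39, 23, 29, 10, 30, 60, 91, 133, 135, 137, 140, 144, 126, 87, 60, 93, 134, 142, 146, 142, 140, 139]
306 [115, 100, 97, 97, 103, 98, 101, 98, 75, 112, 131, 137, 135, 146, 149, 149, 149, 119, 56, 30, 36, 30, 40, 44, 41, 32, 36, 75, 141, 148, 150, 149, 149, 146, 147, 144, 146, 146]
312 [116, 122, 123, 126, 127, 130, 129, 128, 124, 111, 124, 137, 141, 127, 138, 144, 142, 143, 132, 62, 32, 32, 35, 40, 40, 40, 32, 35, 67, 139, 145, 115, 80, 96, 100, 110, 134, 142]
318 [129, 147, 124, 124, 127, 128, 130, 131, 128, 112, 122, 133, 139, 138, 131, 145, 146, 146, 147, 131, 65, 34, 21, 25, 29, 38, 39, 26, 23, 60, 136, 129, 93, 67, 86, 111, 138, 139]
```

The jaw has travelled about 29 mm, against the 28 mm expected plus pad compression, so the stack is closed. The squeeze is holding steady at 25 N and is balanced.

tcp_steps(
  plan="0.034 0 0 0 0 | 0.034 0 0 0 0",
)

```text
t: 21.0
tool_pos: [0.4776, -0.0645, 0.0391]
orientation: [-2.372, -2.059, 0.002]
force: [-4.6, -2.6, 7.6]
opening: 0.0425
gripper_force: 25.0
```

```bash
python3 -c "
from plant import robot, cams, telemetry, job
print(job.close_job())"
```

```text
the job is handed in; nothing more can be done
None
```

I put the handle board between the blocks, pumped the jaw about 29 mm closed (28 mm expected), and handed the job in at 21 s with the trigger squeezed at 25 N; no verdict came back.

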